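Load the slide scanner and start it with the touch-free sensor

ROBOT

A 7-joint arm with a two-finger parallel gripper is mounted at the origin on the work surface. World frame = base frame: x ahead of the robot, y to its left, z up, the work surface at z = 0. Lengths are in m, angles in rad, forces in N, time in s.
With the tool pointing down it reaches from about 0.4 to 0.85 m from the base axis. Payload 10.4 kg.
Tool frame: the origin (TCP) lies midway between the tips of the shut fingers; the grasp point (between the pads) lies 19 mm behind it; z points along the fingers, y is the line along which they close (so a half turn about z gives the same grasp; the last joint's range is limited). The gripper opens to 87 mm and grips with 3 to 60 N. Pads are 19 mm wide; open, the fingers measure 117 mm over their backs; the gripper's body (75 mm by 190 mm) begins 51 mm behind the grasp point.
Start: joints at [1.127, 0.332, -0.065, 1.46, 0.022, 1.35, -0.088], TCP at [0.255, -0.57, 0.223] pointing down, gripper open.
Joint ranges: [-2.6, 2.6], [-0.5, 2.12], [-1.47, 1.34], [0.16, 2.42], [-1.27, 4.41], [0.06, 2.06], [-2.6, 2.6]. Speed limits (rad/s): [2.22, 2.22, 2.79, 2.79, 3.14, 3.14, 3.14].

INTERFACE

Orientations are given as a unit quaternion [x, y, z, w].
In Python, from bench import r gives the robot as it stands.
- The arm moves only by the tool arm_command, never from a script. Its argument "moves" is one flat list of numbers, 4 for each row, row after row: the shift along the tool's x, y, z in cm, then the turn about the tool's z in degrees. A call has 1 to 12 rows; each row shifts and turns the commanded pose from where the row before left it, along the tool's axes as they then stand; what a row does not reach is not made up. A row lasts 1/12 s, in which the tool goes at most 41.7 mm and 7.16 degrees, less where a joint would pass 70% of its speed; a pose out of reach is approached as far as the arm can. A call with a gripper value outside its range is refused whole. "fingers" is the opening in per cent of the stroke, from 0 (shut) to 100 (fully open), set as the call begins (left out, the last holds). The fingers move at their own pace and stop on an object; "squeeze" is the grip in N (left out, the last holds). Time passes only in rows, so rows that do not move let the fingers close. It gives the time, the measured TCP pose, the force, the opening and the grip force at its end, in the units of the state.
- r.read_state(): the state, without advancing time (a new reading comes with each control period).
- r.camera(name): name is "scene" or "top"; returns the picture (400x640x3 uint8, red, green, blue); there is no depth.
- r.camera_info(name): a dict with "fx", "fy", "cx", "cy" (pixels), "k1" (the pictures are not rectified: a ray, as slopes to the right and down, at radius r is drawn at 1 + k1 r^2 times it, then the intrinsics apply), "origin" and "attitude" of the camera in the world. Camera axes: x right, y up, looking along -z (the intrinsics and any distortion apply to the point x, -y, -z); pixel columns grow to the right and rows downward; lengths in m; the calibration is good to about 2 mm. A picture is of the moment at which its call begins. camera_info takes no time and is no camera call.
- r.close_job(): hands the job in; it is judged then, once.
The state is a dict: "time": time; "joint_positions": joint angles; "joint_vel": joint speeds; "joint_torque": joint torques, N m; "ee_pos": TCP position; "eef_rot": TCP orientation; "ft_force": force on the tool from outside, world axes, zero at the start; "torque": the same for the moment, N m; "width": finger opening in m; "grip_force": force on a finger pad.
Only numpy, scipy, OpenCV 4.12 (cv2) and the standard library are available. Lean on these libraries where they do the work, as an engineer would, in place of code of your own. Each camera call takes 0.05 s, during which the arm holds its last target. There are 200 camera calls.

TASK

Start a scan: with the fingertips, push the silver-grey chip carrier (blue chip on top) along its guides on the scanner's deck, away from the robot, until it is fully home against the black optics head. Then point at the green touch-free start sensor: hold the fingertips about two centimetres above its middle for two full seconds without touching it, and draw the hand well clear of it, upwards by ten centimetres or more. Do not pick anything up or lift the carrier, do not touch the sensors or their strip, do not bring the fingertips low over the yellow or red sensor, and leave everything else where it stands.

Things in the scene. Friction and masses are not known exactly. Their poses are not given: they have to be found in the camera images.
- scanner: Fixed scanner, 460 (x) by 260 (y). Origin: centre of its underside, on the table; x points away from the robot along the guides. Level black deck 60 mm up, x = -230 to 70 mm; then the black optics head, 156 mm tall, its front (x = 70) the stop. Two guide bars on the deck, 8 mm wide, 8 mm high, x = -190 to 70 mm, 92 mm free between them about y = 0; closed fingers fit between.
- carrier_mid (a point): Centre of the loose silver-grey chip carrier, a flat solid block 128 (x) by 86 (y) by 20 mm high with a blue chip with pale squares on its top, lying on the deck between the guides, about 150 g. Its x axis runs along the guides, away from the robot. It starts 60 to 110 mm short of home and slides easily.
- carrier_near_edge (a point): Middle of the carrier's near end face (the face towards the robot), half-way up, 10 mm above the deck: the place to push.
- home (a point): Where the carrier's centre lies when it is fully home, its far end against the optics head: 6 mm beyond the scanner's origin in the scanner's x, 70 mm above the table. Axes as the scanner's.
- strip: Fixed white control strip on the table to the right of the scanner, 300 (x) by 90 (y) by 22 mm high, origin at the centre of its underside. The three sensor pads lie on it in a row along its x axis, 95 mm apart, in any order.
- start_top (a point): Centre of the top of the green start sensor: a fixed round pad 50 mm across with a black rim and a green face, its top 32 mm above the table. It senses a hand held over it; it has no moving part.
- pause_top (a point): Centre of the top of the yellow sensor, same size: leave alone.
- abort_top (a point): Centre of the top of the red sensor, same size: leave alone.
- tip_box_mid (a point): Bystander: orange pipette-tip box, 122 x 82 x 59 mm high; point 25 mm up in its middle.
- tube_rack_mid (a point): Bystander: green rack with capped white tubes, 160 x 70 x 75 mm high; point 35 mm up in its middle.
- reagent_mid (a point): Bystander: bottle with a blue cap, 58 mm across, 110 mm high; point half-way up.
- jar_mid (a point): Bystander: small amber jar with a white cap, 32 mm across, 36 mm high, standing on the scanner's deck outside the guides; point half-way up.
- beaker_mid (a point): Bystander: glass beaker, 70 mm across, 90 mm high; point half-way up.
- spare_mid (a point): Bystander: white spare carrier without a chip, 128 x 86 x 20 mm, lying on the table; point half-way up.
Things that resemble listed ones, but are neither listed nor needed, are in the scene too. Leave any purple look-alike of the part that bears carrier_mid alone.

How it is judged:
On the way, in this order (a step that is already met when the one before it is completed fails the run):
1. the carrier is pushed fully home against the optics head (within 5 mm) (x of carrier_mid in the frame of home between -0.005 and 0.005 m and y of carrier_mid in the frame of home between -0.007 and 0.007 m and z of carrier_mid in the frame of home between -0.004 and 0.004 m), for 0.2 s.
2. with the carrier home, the hand points at the green sensor: grasp point within 25 mm of the pad's middle seen from above and less than 80 mm above it (fingertips under about 60 mm), for 1.6 s (all of step 1 and horizontal distance between the grasp point and start_top below 0.025 m and z of the grasp point in the frame of start_top below 0.08 m), for 1.6 s.
3. the hand is drawn away from the green sensor (more than 100 mm from the pad) (distance between the grasp point and start_top above 0.1 m), for 0.1 s.
At the end, for the whole second after the job is handed in: The carrier lies flat between the guides within 5 mm of fully home, the hand is more than 100 mm (grasp point) from the green sensor, and every bystander is within 15 mm of where it began (all of step 1 and distance between the grasp point and start_top above 0.1 m and distance of each of tip_box_mid, tube_rack_mid, reagent_mid, jar_mid, beaker_mid, spare_mid from where it was at the start of the episode below 0.015 m); the robot touches nothing.
It fails at once if a sensor pad or the control strip is touched (contact force between any of the fingers, the arm and start above 0.3 N or contact force between any of the fingers, the arm and pause above 0.3 N or contact force between any of the fingers, the arm and abort above 0.3 N or contact force between any of the fingers, the arm and strip above 0.3 N).
It fails at once if the hand comes low over the yellow or the red sensor (grasp point within 30 mm of its middle and under 70 mm above it) ((horizontal distance between the grasp point and pause_top below 0.03 m and z of the grasp point in the frame of pause_top below 0.07 m) or (horizontal distance between the grasp point and abort_top below 0.03 m and z of the grasp point in the frame of abort_top below 0.07 m)).
It fails at once if the carrier is lifted more than 10 mm or tipped (z of carrier_mid in the frame of home above 0.01 m or angle between carrier_mid's own z axis and vertical above 0.15 rad).
It fails at once if a bystander is moved more than 15 mm (distance of any of tip_box_mid, tube_rack_mid, reagent_mid, jar_mid, beaker_mid, spare_mid from where it was at the start of the episode above 0.015 m).
It also fails if it takes over 51 s, if anything falls off the work surface, if the arm or the gripper's body presses on something with over 40 N, if the wrist force passes 120 N, or if a joint passes its speed limit or range.

## Working session

There is one attempt and no reset: what is moved stays moved. The work goes in short steps, Python scripts to look and compute and a tool call to move; the robot and the scene stay as the last step left them, time stands still between calls to the robot, and variables do not carry over. Pictures are saved under pics/ and viewed, at most 10 in all, crops included, and the job is handed in when it is done.

Besides the shell and the picture viewer there is one more tool, called after "Emit:" as name(argument=value, ...) on one line, values as JSON. arm_command: Moves the arm, as the interface text tells. Its arguments: {"type":"object","properties":{"moves":{"type":"array"},"fingers":{"type":"number"},"squeeze":{"type":"number"}},"required":["moves"]}

```bash
mkdir -p pics; cat > h.py <<'E'
import numpy as np, cv2
from bench import r
from scipy.spatial.transform import Rotation as R
def snap(n,f):
    im=r.camera(n); cv2.imwrite('pics/'+f,im[:,:,::-1]); return im
def att(ci):
    a=np.array(ci['attitude'],float)
    return R.from_quat(a).as_matrix() if a.size==4 else a.reshape(3,3)
def cast(n,u,v,z):
    c=r.camera_info(n); K=np.array([[c['fx'],0,c['cx']],[0,c['fy'],c['cy']],[0,0,1]])
    p=cv2.undistortPoints(np.array([[[u,v]]],float),K,np.array([c['k1'],0,0,0,0.]),None).ravel() if False else None
    d=np.array([(u-c['cx'])/c['fx'],(v-c['cy'])/c['fy']]); s=d.copy()
    for _ in range(30): s=d/(1+c['k1']*(s@s))
    w=att(c)@np.array([s[0],-s[1],-1]); o=np.array(c['origin'])
    return o+w*(z-o[2])/w[2]
E
sed -i '/undistortPoints/d;s/; K=np.array.*$//' h.py
python3 - <<'E'
from h import *
for n in('scene','top'): snap(n,n+'0.png'); print(r.camera_info(n))
s=r.read_state(); print({k:s[k] for k in('time','ee_pos','eef_rot','ft_force','width')})
E
```

```text
{'fx': 483.69856678075416, 'fy': 483.69856678075416, 'cx': 314.6422739503783, 'cy': 206.88403801834266, 'k1': 0.032262872967286964, 'origin': array([ 1.00486682, -0.57220275,  1.28835326]), 'attitude': array([0.25724841, 0.09305384, 0.32457432, 0.90543677])}
{'fx': 387.81915777733576, 'fy': 387.81915777733576, 'cx': 317.5383535769315, 'cy': 195.7141441041977, 'k1': -0.07717102890427087, 'origin': array([ 0.34562028, -0.00934826,  1.12546246]), 'attitude': array([-0.06585421,  0.06992711,  0.70966289, -0.69796276])}
{'time': 0.1, 'ee_pos': array([ 0.25516399, -0.57018747,  0.22184957]), 'eef_rot': array([ 9.77943507e-01,  2.08868674e-01, -1.69709904e-04, -5.87807750e-04]), 'ft_force': array([ 0.32370857,  1.07834274, -0.40244371]), 'width': 0.08711344624114509}
```

View pics/top0.png

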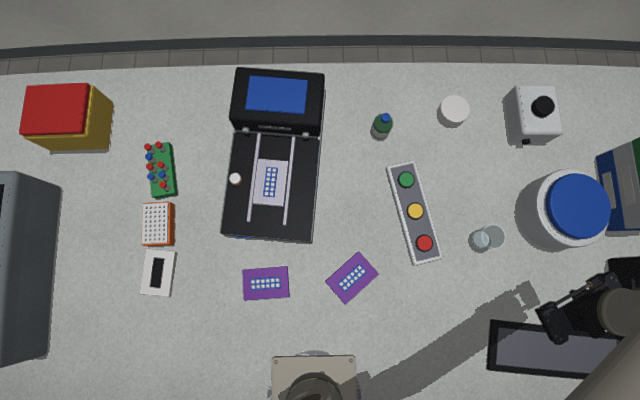

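View pics/scene0.png

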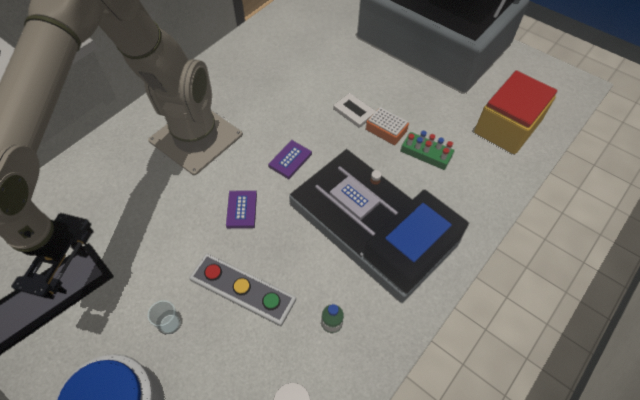

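The top view shows the carrier at about (270,182) between its guides, with the optics head beyond it. The pads are green (406,179), yellow (415,211) and red (424,243). The jar is at (235,179) and the beaker at (482,239). Next I'll measure these.

```bash
python3 - <<'E'
from h import *
im={n:cv2.imread(f'pics/{n}0.png') for n in('top','scene')}
roi={'top':{'g':(406,179),'y':(415,211),'r':(424,243)},'scene':{'g':(271,300),'y':(241,286),'r':(212,271)}}
for n in im:
  hsv=cv2.cvtColor(im[n],cv2.COLOR_BGR2HSV)
  for k,(u,v) in roi[n].items():
    m=np.zeros(hsv.shape[:2],np.uint8); w=13
    m[v-w:v+w,u-w:u+w]=(hsv[v-w:v+w,u-w:u+w,1]>110)*255
    M=cv2.moments(m,True); print(n,k,M['m00'],cast(n,M['m10']/M['m00'],M['m01']/M['m00'],.032).round(4))
# silver in deck region
for n,(x0,y0,x1,y1),seed in(('top',(240,135,300,228),(258,195)),('scene',(310,160,405,240),(340,200))):
  g=cv2.cvtColor(im[n],cv2.COLOR_BGR2GRAY); m=np.zeros_like(g); m[y0:y1,x0:x1]=(g[y0:y1,x0:x1]>95)*255
  big=cv2.resize(im[n][y0-10:y1+10,x0-10:x1+10],None,fx=5,fy=5,interpolation=cv2.INTER_CUBIC); cv2.imwrite(f'pics/{n}_c.png',big)
  m2=cv2.morphologyEx(cv2.morphologyEx(m,cv2.MORPH_CLOSE,np.ones((9,9))),cv2.MORPH_OPEN,np.ones((9,9)))
  for c in cv2.findContours(m2,0,2)[0]:
    b=cv2.minAreaRect(c); P=np.array([cast(n,*p,.08) for p in cv2.boxPoints(b)])
    print(n,cv2.contourArea(c),cv2.boxPoints(b).round(1).tolist(),P[:,:2].round(4).tolist(),P.mean(0).round(4),np.linalg.norm(np.diff(P,axis=0),axis=1).round(3))
E
python3 -c "
import cv2,numpy as np
a=cv2.imread('pics/top_c.png');b=cv2.imread('pics/scene_c.png')
h=max(a.shape[0],b.shape[0]);p=lambda i:cv2.copyMakeBorder(i,0,h-i.shape[0],0,0,0)
c=np.hstack([p(a),p(b)]);print(a.shape,b.shape,c.shape);cv2.imwrite('pics/both_c.png',cv2.resize(c,(c.shape[1]*4//5,c.shape[0]*4//5)) if c.shape[1]>800 else c)"
```

```text
top g 168.0 [ 0.6037 -0.276   0.032 ]
top y 191.0 [ 0.5108 -0.2964  0.032 ]
top r 196.0 [ 0.4184 -0.3169  0.032 ]
scene g 155.0 [ 0.6067 -0.2803  0.032 ]
scene y 191.0 [ 0.5146 -0.3002  0.032 ]
scene r 182.0 [ 0.4218 -0.3209  0.032 ]
top 1691.5 [[248.8000030517578, 203.89999389648438], [252.60000610351562, 157.8000030517578], [292.0, 161.10000610351562], [288.20001220703125, 207.1999969482422]] [[0.5294, 0.1717], [0.6605, 0.1632], [0.649, 0.0526], [0.5185, 0.0636]] [0.5893 0.1128 0.08  ] [0.131 0.111 0.131]
scene 176.0 [[310.0, 223.0], [321.0, 223.0], [321.0, 239.0], [310.0, 239.0]] [[0.5525, -0.0467], [0.5769, -0.0266], [0.6097, -0.0669], [0.5857, -0.0866]] [ 0.5812 -0.0567  0.08  ] [0.032 0.052 0.031]
scene 1285.5 [[325.0, 194.8000030517578], [347.20001220703125, 168.39999389648438], [382.20001220703125, 197.8000030517578], [360.0, 224.1999969482422]] [[0.5249, 0.0563], [0.5169, 0.1759], [0.663, 0.1558], [0.6659, 0.0414]] [0.5927 0.1074 0.08  ] [0.12  0.147 0.114]
scene 715.0 [[371.0, 160.0], [404.0, 160.0], [404.0, 186.0], [371.0, 186.0]] [[0.5546, 0.2486], [0.6341, 0.3137], [0.6891, 0.2321], [0.6124, 0.1691]] [0.6226 0.2409 0.08  ] [0.103 0.098 0.099]
scene 108.0 [[310.0, 160.0], [321.0, 160.0], [321.0, 170.0], [310.0, 170.0]] [[0.4074, 0.1277], [0.434, 0.1495], [0.4583, 0.1196], [0.4321, 0.0981]] [0.4329 0.1237 0.08  ] [0.034 0.039 0.034]
(565, 400, 3) (500, 575, 3) (565, 975, 3)
```

View pics/top_c.png

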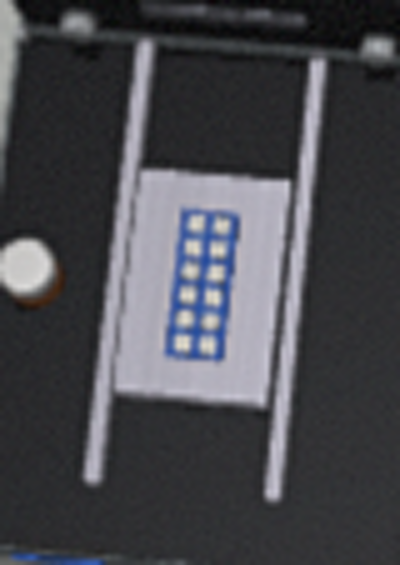

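The crop shows the carrier's corners clearly, at (138,171), (291,181), (268,408) and (113,392) in crop pixels. The guides end at (93,480) and (273,496) on the near side, and at (146,42) and (317,62) by the head.

```bash
python3 - <<'E'
from h import *
f=lambda X,Y,z:cast('top',230+X/5-.4,125+Y/5-.4,z)[:2]
C=np.array([f(*p,.08) for p in((138,171),(291,181),(268,408),(113,392))])
print(C.round(4),C.mean(0),[np.linalg.norm(C[i]-C[i-1]).round(4) for i in range(4)])
G=np.array([f(*p,.068) for p in((146,42),(93,480),(317,62),(273,496))]); print(G.round(4))
for a,b in((0,1),(2,3)):
  d=G[a]-G[b]; print(np.linalg.norm(d),np.degrees(np.arctan2(d[1],d[0])))
d=(G[0]-G[1])+(G[2]-G[3]); u=d/np.linalg.norm(d); n=np.array([-u[1],u[0]])
near=(C[2]+C[3])/2; far=(C[0]+C[1])/2; stop=(G[0]+G[2])/2
print('yaw',np.degrees(np.arctan2(u[1],u[0])),'near',near,'gap to stop',(stop-far)@u,'lat',(C.mean(0)-stop)@n,'gstart',((G[1]+G[3])/2-near)@u, 'home near edge',stop-.128*u)
H=np.array([.6052,-.278])-np.array([.420,-.319]); print('strip yaw',np.degrees(np.arctan2(H[1],H[0])),np.linalg.norm(H))
q=R.from_quat(r.read_state()['eef_rot']).as_matrix(); print(q.round(3))
E
```

```text
[[0.6573 0.1502]
 [0.65   0.0643]
 [0.5215 0.0772]
 [0.5317 0.1622]] [0.59012319 0.11349488] [np.float64(0.1262), np.float64(0.0862), np.float64(0.1292), np.float64(0.0857)]
[[0.7381 0.1486]
 [0.4849 0.1746]
 [0.7241 0.0502]
 [0.4745 0.0755]]
0.25450331113057345 -5.842355398738031
0.2508678578562272 -5.779539885277606
yaw -5.8111735778159685 near [0.52659235 0.11971009] gap to stop 0.07784241534915672 lat -0.00027671333606610755 gstart -0.04717584744706587 home near edge [0.60375698 0.11238547]
strip yaw 12.482939642944686 0.1896840530988306
[[ 0.913  0.409 -0.001]
 [ 0.409 -0.913  0.001]
 [-0.    -0.001 -1.   ]]
```

Carrier length and width, guide length and yaw all agree with the given sizes. The gap to home is about 78 mm. I'll turn the tool to the guide yaw with the fingers shut, then travel high.

Emit:
arm_command(moves=[0,0,0,6,0,0,0,6,0,0,0,6,0,0,0,6,0,0,0,6,0.7,-3,0,0,0.7,-3,0,0,0.7,-3,0,0,0.7,-3,0,0,0.7,-3,0,0,0.7,-3,0,0,0.7,-3,0,0], fingers=0)

```text
time: 1.1
ee_pos: [0.3257, -0.365, 0.2223]
eef_rot: [0.999, -0.051, -0.0, -0.0]
ft_force: [0.3, 0.2, 0.8]
width: 0.0153
grip_force: 0.0
```

Emit:
arm_command(moves=[0.7,-3,0,0,0.7,-3,0,0,0.7,-3,0,0,0.7,-3,0,0,0.7,-3,0,0,0.7,-3,0,0,0.7,-3,0,0,0.7,-3,0,0,0.7,-3,0,0,0.7,-3,0,0,0,0,0,0,0,0,0,0])

```text
time: 2.1
ee_pos: [0.4262, -0.074, 0.2224]
eef_rot: [0.999, -0.05, -0.0, 0.0]
ft_force: [-0.4, -1.3, 0.3]
width: 0.0003
grip_force: 0.0
```

Emit:
arm_command(moves=[0.67,-2.84,0,0,0.67,-2.84,0,0,0.67,-2.84,0,0,0.67,-2.84,0,0,0.67,-2.84,0,0,0.67,-2.84,0,0,0.67,-2.84,0,0,0,0,3,0,0,0,3,0,0,0,3,0,0,0,2,0,0,0,0,0])

```text
time: 3.1
ee_pos: [0.4906, 0.1153, 0.1082]
eef_rot: [0.999, -0.052, -0.004, 0.001]
ft_force: [-0.3, -0.7, 0.3]
width: 0.0003
grip_force: 0.0
```

```bash
python3 - <<'E'
from h import *
a=snap('top','t1.png')[100:250,190:350,::-1]; b=snap('scene','s1.png')[120:270,280:440,::-1]
cv2.imwrite('pics/c1.png',cv2.resize(np.hstack([a,b]),None,fx=2.5,fy=2.5,interpolation=cv2.INTER_CUBIC))
E
```

```text
(no output)
```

View pics/c1.png

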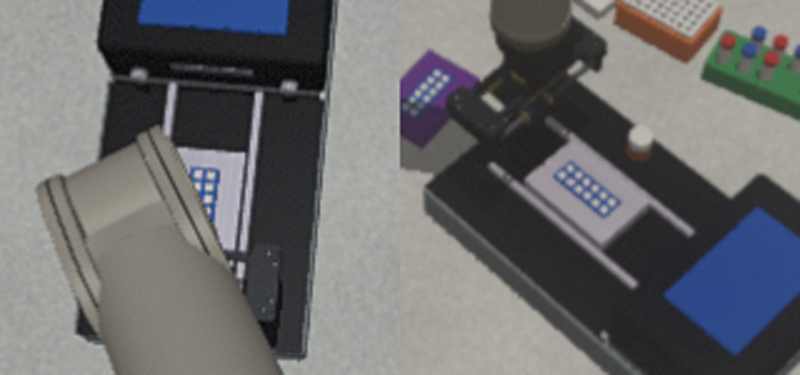

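The fingers are behind the carrier, between the guides and about 6 mm right of the centreline. The carrier hasn't moved. I'll shift, descend and push.

Emit:
arm_command(moves=[0,-0.6,0,0,0,0,2,0,0,0,1.8,0,0,0,0,0,0,0,0,0])

```text
time: 3.62
ee_pos: [0.4941, 0.1237, 0.0755]
eef_rot: [0.999, -0.051, 0.0, -0.0]
ft_force: [-0.3, 0.1, 0.4]
width: 0.0006
grip_force: 0.0
```

Emit:
arm_command(moves=[0.8,0,0,0,0.8,0,0,0,0.8,0,0,0,0.8,0,0,0,0.8,0,0,0,0.8,0,0,0,0.8,0,0,0,0.8,0,0,0,0.8,0,0,0,0.8,0,0,0,0,0,0,0])

```text
time: 4.53
ee_pos: [0.575, 0.1148, 0.0745]
eef_rot: [0.999, -0.052, 0.001, -0.0]
ft_force: [0.4, 0.2, 0.2]
width: 0.0004
grip_force: 0.0
```

Emit:
arm_command(moves=[0,0,0.2,0,0.4,0,0,0,0.4,0,0,0,0.4,0,0,0,0.4,0,0,0,0.2,0,0,0,0.2,0,0,0,0,0,0,0,0,0,0,0])

```text
time: 5.28
ee_pos: [0.5934, 0.1133, 0.0726]
eef_rot: [0.999, -0.051, 0.0, -0.0]
ft_force: [0.6, 0.5, 0.7]
width: 0.0004
grip_force: 0.0
```

```bash
python3 - <<'E'
from h import *
a=snap('top','t2.png')[100:250,190:350,::-1]; b=snap('scene','s2.png')[120:270,280:440,::-1]
cv2.imwrite('pics/c2.png',cv2.resize(np.hstack([a,b]),None,fx=2.5,fy=2.5,interpolation=cv2.INTER_CUBIC))
E
```

```text
(no output)
```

View pics/c2.png

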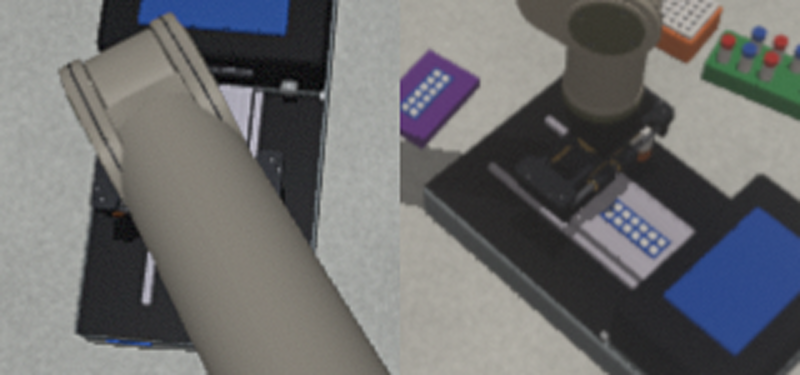

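The carrier is close to home and no stop force shows yet. I'll continue in small steps until the force rises.

Emit:
arm_command(moves=[0.2,0,0,0,0,0,0,0,0.2,0,0,0,0,0,0,0])

```text
time: 5.72
ee_pos: [0.5974, 0.1128, 0.0726]
eef_rot: [0.999, -0.051, 0.0, -0.0]
ft_force: [-1.1, 1.1, 0.1]
width: 0.0006
grip_force: 0.2
```

Emit:
arm_command(moves=[0.2,0,0,0,0,0,0,0,0,0,0,0])

```text
time: 5.97
ee_pos: [0.5991, 0.1127, 0.0725]
eef_rot: [0.999, -0.051, -0.0, 0.0]
ft_force: [-0.9, 0.8, 0.9]
width: 0.0003
grip_force: 1.1
```

Emit:
arm_command(moves=[0.2,0,0,0,0,0,0,0,0,0,0,0])

```text
time: 6.22
ee_pos: [0.5992, 0.1127, 0.0723]
eef_rot: [0.999, -0.051, -0.002, 0.0]
ft_force: [-11.7, 0.0, 7.9]
width: 0.0002
grip_force: 5.7
```

The force rose to 12 N and motion stopped at the stop. I'll back off, rise and check.

Emit:
arm_command(moves=[-0.5,0,0,0,-1,0,0,0,-1.5,0,0,0,0,0,-3,0,0,0,-4,0,0,0,-4,0,0,0,-4,0,0,3,0,0,0,4,0,0,0,4,0,0,0,4,0,0,0,4,0,0])

```text
time: 7.22
ee_pos: [0.5516, -0.0756, 0.2229]
eef_rot: [0.999, -0.051, 0.001, 0.0]
ft_force: [2.5, 0.2, -0.3]
width: 0.0007
grip_force: 0.0
```

Emit:
arm_command(moves=[0,4,0,0,0,4,0,0,0,4,0,0,0,4,0,0,0,0,0,0])

```text
time: 7.63
ee_pos: [0.5328, -0.243, 0.222]
eef_rot: [0.998, -0.057, -0.0, 0.002]
ft_force: [0.0, -0.7, 0.1]
width: 0.0004
grip_force: 0.0
```

```bash
python3 - <<'E'
from h import *
im=snap('top','t3.png')[:,:,::-1]
snap('scene','s3.png')
cv2.imwrite('pics/c3.png',cv2.resize(im[110:230,220:440],None,fx=3.6,fy=3.6,interpolation=cv2.INTER_CUBIC))
E
```

```text
(no output)
```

View pics/c3.png

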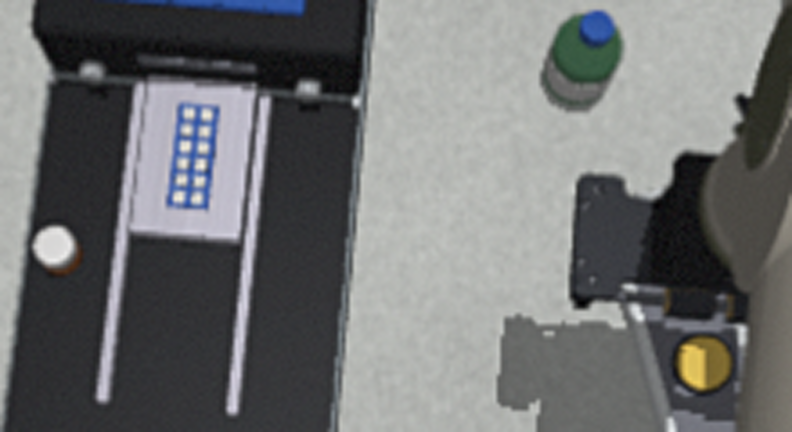

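The carrier sits flush against the head and between the guides, and the jar is where it was. Next, go over green at a safe height.

Emit:
arm_command(moves=[2.5,0.9,0,0,2.5,0.9,0,0,2.5,0.9,0,0,0,0,0,0,0,0,0,0,0,0,0,0])

```text
time: 8.23
ee_pos: [0.6075, -0.2656, 0.2226]
eef_rot: [0.999, -0.05, 0.0, -0.0]
ft_force: [0.2, 1.0, 0.0]
width: 0.0003
grip_force: 0.0
```

```bash
python3 -c "
from h import *
s=r.read_state();p=s['ee_pos'];q=R.from_quat(s['eef_rot']);print(p,q.inv().apply(np.array([.6052,-.278,.055])-p)*100,cast('top',382,119,.11))"
```

```text
[ 0.60746726 -0.26555699  0.22255076] [-0.1032597   1.2706248  16.75431587] [ 0.75853926 -0.20057039  0.11      ]
```

Emit:
arm_command(moves=[-0.1,1.3,0,0,0,0,3,0,0,0,3,0,0,0,3,0,0,0,2,0,0,0,2,0,0,0,1.5,0,0,0,0,0,0,0,0,0])

```text
time: 8.98
ee_pos: [0.6041, -0.2806, 0.0778]
eef_rot: [0.999, -0.052, -0.0, 0.0]
ft_force: [0.2, -0.8, 1.0]
width: 0.0
grip_force: 0.0
```

Emit:
arm_command(moves=[0,0,1,0,0,0,1,0,0,0,0,0,0,0,0,0,0,0,0,0])

```text
time: 9.4
ee_pos: [0.6051, -0.2801, 0.0579]
eef_rot: [0.999, -0.051, 0.0, 0.0]
ft_force: [0.8, 1.1, 0.7]
width: 0.0005
grip_force: 0.0
```

```bash
python3 - <<'E'
from h import *
a=snap('top','t4.png')[100:280,350:500,::-1]; b=snap('scene','s4.png')[200:380,180:370,::-1]
cv2.imwrite('pics/c4.png',cv2.resize(np.hstack([a,b]),None,fx=2.3,fy=2.3,interpolation=cv2.INTER_CUBIC))
print(r.read_state()['ee_pos'])
E
```

```text
[ 0.60522192 -0.28011492  0.05809671]
```

View pics/c4.png

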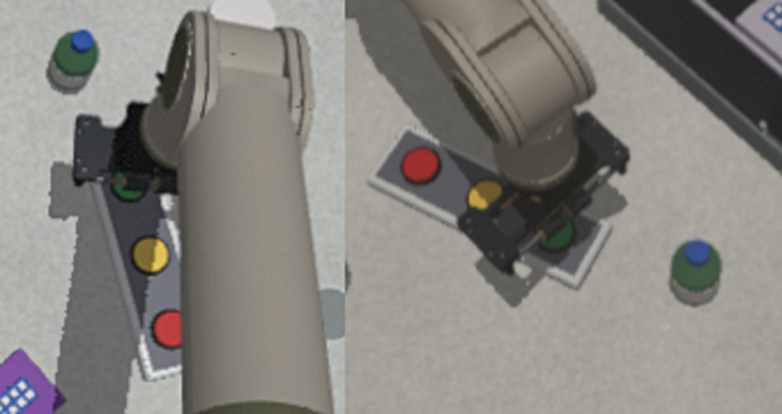

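The hand is over the green sensor with the fingertips about 26 mm above it. I'll lower 5 mm, hold more than 2 s and rise.

Emit:
arm_command(moves=[0,0,0.5,0,0,0,0,0,0,0,0,0,0,0,0,0,0,0,0,0,0,0,0,0,0,0,0,0,0,0,0,0,0,0,0,0,0,0,0,0,0,0,0,0,0,0,0,0])

```text
time: 10.5
ee_pos: [0.6049, -0.2801, 0.0526]
eef_rot: [0.999, -0.051, 0.0, 0.0]
ft_force: [-0.0, -0.6, -0.1]
width: 0.0001
grip_force: 0.0
```

Emit:
arm_command(moves=[0,0,0,0,0,0,0,0,0,0,0,0,0,0,0,0,0,0,0,0,0,0,0,0,0,0,0,0,0,0,0,0,0,0,0,0,0,0,0,0,0,0,0,0,0,0,0,0])

```text
time: 11.5
ee_pos: [0.6049, -0.2801, 0.0526]
eef_rot: [0.999, -0.051, 0.0, 0.0]
ft_force: [-0.1, -0.2, -1.1]
width: 0.0004
grip_force: 0.0
```

Emit:
arm_command(moves=[0,0,0,0,0,0,0,0,0,0,0,0,0,0,0,0,0,0,-2,0,0,0,-3,0,0,0,-3,0,0,0,-4,0,0,0,-3,0,0,0,-2,0,0,0,0,0,0,0,0,0])

```text
time: 12.5
ee_pos: [0.6054, -0.2801, 0.2238]
eef_rot: [0.999, -0.051, 0.001, 0.001]
ft_force: [0.3, 0.3, -0.8]
width: 0.0005
grip_force: 0.0
```

```bash
python3 - <<'E'
from h import *
a=snap('top','t5.png')[:,:,::-1]; print(r.read_state()['ee_pos'],r.read_state()['time'])
b=cv2.imread('pics/t3.png'); d=cv2.absdiff(a,b)[60:300,130:310].max(2); print((d>60).sum())
r.close_job()
E
```

```text
[ 0.60474897 -0.27996694  0.22217106] 12.55
0
the job is handed in; nothing more can be done
```

The carrier is home against the optics head, the fingertips held about 2 cm over the green sensor for more than 2 s, the hand then rose 17 cm, and the job was handed in at 12.6 s; no verdict was shown.

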